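# Find the sticking valve on the air manifold

## Task

Before spraying, check the three lever valves of the air manifold: swing each lever gently with a fingertip from open towards shut, and press the two that move freely right home to shut. One of them binds part-way: press it lightly until you feel it stop, do not force it, swing it back to fully open, and stand the round spares tin on the cork pad in front of that valve to mark it for repair. Leave everything else where it is.

Things in the scene. Friction and masses are not known exactly. Their poses are not given: they have to be found in the camera images.
- manifold: Fixed air manifold: aluminium plate 174 x 254 x 6 mm with a row of three quarter-turn lever valves 90 mm apart, each a round grey housing 62 mm across, top 30 mm above the table, with a cork pad in front. Origin: on the table under the middle hinge; x points to the back (plate from x = -137 to +37 mm), y left along the row. One valve, not told which, has something stuck inside.
- lever_left (a joint): Angle of the left lever: 0 = open (points to the manifold's -x, towards the robot, on its stop), 1.571 = shut (points to the manifold's -y, to the right, on its stop). It swings level about a vertical hinge with a light drag of about 0.6 N at the grip and stays where it is left. If this is the valve that binds, it stops hard about half-way, near 0.75.
- hinge_left (a point): On the hinge axis of the left valve, 46 mm above the table, at the lever's mid height; fixed to the manifold. Hub and nut here, 24 mm across, reach to 55 mm above the table.
- grip_left (a point): Centre of the black sleeve on the left valve's lever, 52 mm from the hinge, 46 mm above the table. The sleeve is 14 mm wide, 16 mm high (38 to 54 mm above the table) and runs from 20 to 70 mm from the hinge. It sits on a springy blade and gives sideways about 1 mm per 2 N once the lever is stopped. Nothing higher than 30 mm lies beside it but the other valves' levers and hubs.
- pad_left (a point): Centre of the top of the round cork pad in front of the left valve, 56 mm across, its top 7.5 mm above the table, 105 mm from the hinge towards the manifold's -x.
- lever_middle (a joint): Angle of the middle lever: 0 = open (points to the manifold's -x, towards the robot, on its stop), 1.571 = shut (points to the manifold's -y, to the right, on its stop). It swings level about a vertical hinge with a light drag of about 0.6 N at the grip and stays where it is left. If this is the valve that binds, it stops hard about half-way, near 0.75.
- hinge_middle (a point): On the hinge axis of the middle valve, 46 mm above the table, at the lever's mid height; fixed to the manifold. Hub and nut here, 24 mm across, reach to 55 mm above the table.
- grip_middle (a point): Centre of the black sleeve on the middle valve's lever, 52 mm from the hinge, 46 mm above the table. The sleeve is 14 mm wide, 16 mm high (38 to 54 mm above the table) and runs from 20 to 70 mm from the hinge. It sits on a springy blade and gives sideways about 1 mm per 2 N once the lever is stopped. Nothing higher than 30 mm lies beside it but the other valves' levers and hubs.
- pad_middle (a point): Centre of the top of the round cork pad in front of the middle valve, 56 mm across, its top 7.5 mm above the table, 105 mm from the hinge towards the manifold's -x.
- lever_right (a joint): Angle of the right lever: 0 = open (points to the manifold's -x, towards the robot, on its stop), 1.571 = shut (points to the manifold's -y, to the right, on its stop). It swings level about a vertical hinge with a light drag of about 0.6 N at the grip and stays where it is left. If this is the valve that binds, it stops hard about half-way, near 0.75.
- hinge_right (a point): On the hinge axis of the right valve, 46 mm above the table, at the lever's mid height; fixed to the manifold. Hub and nut here, 24 mm across, reach to 55 mm above the table.
- grip_right (a point): Centre of the black sleeve on the right valve's lever, 52 mm from the hinge, 46 mm above the table. The sleeve is 14 mm wide, 16 mm high (38 to 54 mm above the table) and runs from 20 to 70 mm from the hinge. It sits on a springy blade and gives sideways about 1 mm per 2 N once the lever is stopped. Nothing higher than 30 mm lies beside it but the other valves' levers and hubs.
- pad_right (a point): Centre of the top of the round cork pad in front of the right valve, 56 mm across, its top 7.5 mm above the table, 105 mm from the hinge towards the manifold's -x.
- tin_center (a point): Centre (half-way up) of the spares tin, a plain pale grey, low round tin with a screw lid, 43 mm across, 21 mm high, 40 g, standing on the table.
- ink_dropper: Bystander, to be left alone: brown dropper bottle, 33 mm across, 102 mm high. Origin at the centre of its underside.
- printed_gear: Bystander, to be left alone: small toothed wheel, 42 mm across, 10 mm thick. Origin at the centre of its underside.
- sanding_block: Bystander, to be left alone: block 48 x 68 x 24 mm. Origin at the centre of its underside.
- mini_spool: Bystander, to be left alone: small spool lying flat, 92 mm across, 30 mm high. Origin at the centre of its underside.
- printed_bracket: Bystander, to be left alone: L-shaped bracket 24 x 50 x 40 mm. Origin at the centre of its underside.

How it is judged:
By the outcome, as a careful person would: the job done as asked, in the order asked, and still so for the second after the job is handed in, with the robot touching nothing.
It also fails if it takes over 72 s, if anything falls off the work surface, if the arm or the gripper's body presses on something with over 40 N, if the wrist force passes 120 N, or if a joint passes its speed limit or range.

## Robot

A 7-joint arm with a two-finger parallel gripper is mounted at the origin on a cart in front of the work surface, level with it; the furniture and walls round the work are solid. World frame = base frame: x ahead of the robot, y to its left, z up, the work surface at z = 0. Lengths are in m, angles in rad, forces in N, time in s.
With the tool pointing down it reaches from about 0.35 to 0.9 m from the base axis. Payload 19.9 kg.
Tool frame: the origin (TCP) lies at the very end of the fingers, on their centre line; the grasp point (between the pads) lies 19 mm behind it; z points along the fingers, x is the direction in which the jaws open and shut, and the axes are right-handed (so a half turn about z gives the same grasp; the last joint's range is limited). The gripper opens to 85 mm and grips with 20 to 120 N. Pads are 22 mm wide; open, the fingers measure 114 mm over their backs; the gripper's body (76 mm by 85 mm) begins 54 mm behind the grasp point. The pads swing forward as they close: fully open they stand 13 mm farther back than shut.
Start: joints at [1.063, 0.417, -0.01, 1.614, 0.005, 1.111, -0.053], TCP at [0.281, -0.558, 0.231] pointing down, gripper open.
Joint ranges: [-2.81, 2.81], [-0.39, 2.02], [-1.27, 1.25], [0.06, 2.57], [-1.19, 4.33], [0.19, 2], [-2.82, 2.82]. Speed limits (rad/s): [1.89, 1.89, 2.39, 2.39, 3.01, 3.01, 3.01].

## Interface

Orientations are given as a rotation vector (axis times angle).
In Python, from cell import read_state, get_image, camera_info, close_job gives the robot as it stands.
- The arm moves only by the tool move_arm, never from a script. Its argument "steps" is text: rows parted by semicolons, each of 7 numbers parted by spaces: the shift along the tool's x, y, z scaled (see below), then the turn, a rotation vector about the tool's x, y, z scaled (see below), then the opening in per cent of the stroke, from 0 (shut) to 100 (fully open). A call has 1 to 20 rows; each row shifts and turns the commanded pose from where the row before left it, along the tool's axes as they then stand; what a row does not reach is not made up. The controller multiplies each number of a shift by 0.025 m and each number of a turn by 60 degrees. A row lasts 1/10 s, in which the tool goes at most 50 mm and 8.59 degrees, less where a joint would pass 70% of its speed; a pose out of reach is approached as far as the arm can. A call with a number of a shift or a turn outside -1 to 1 is refused whole. A call with a gripper value outside its range is refused whole. The fingers move at their own pace and stop on an object; the grip force is fixed at half the most. Time passes only in rows, so rows that do not move let the fingers close. It gives the time, the measured TCP pose, the force and the opening at its end, in the units of the state.
- read_state(): the state, without advancing time (a new reading comes with each control period).
- get_image(name): name is "side" or "top" or "wrist"; returns (picture, depth): 400x640x3 uint8, red, green, blue; 400x640 float32, m along the optical axis (not along the pixel's ray), 0 where there is no reading.
- camera_info(name): a dict with "intrinsics" (3x3 intrinsics, pixels), "k1" (the pictures are not rectified: a ray, as slopes to the right and down, at radius r is drawn at 1 + k1 r^2 times it, then the intrinsics apply), "view" (4x4, takes a point from world to camera coordinates). Camera axes: x right, y down, z forward; pixel columns grow to the right and rows downward; lengths in m; the calibration is good to about 2 mm. A picture is of the moment at which its call begins: read the wrist's pose just before it. camera_info takes no time and is no camera call; for the wrist camera it gives the pose at the moment of the call.
- close_job(): hands the job in, once; it reports no verdict.
The state is a dict: "clock": time; "joint_pos": joint angles; "qvel": joint speeds; "joint_torque": joint torques, N m; "tool_pos": TCP position; "ee_rot": TCP orientation; "force": force on the tool from outside, world axes, zero at the start; "wrist_torque": the same for the moment, N m; "gripper_width": finger opening in m.
Only numpy, scipy, OpenCV 4.12 (cv2) and the standard library are available. Lean on these libraries where they do the work, as an engineer would, in place of code of your own. Each camera call takes 0.05 s, during which the arm holds its last target.

## Working session

There is one attempt and no reset: what is moved stays moved. The work goes in short steps, Python scripts to look and compute and a tool call to move; the robot and the scene stay as the last step left them, time stands still between calls to the robot, and variables do not carry over. Pictures are saved under pics/ and viewed, and the job is handed in when it is done.

Besides the shell and the picture viewer there is one more tool, called after "Emit:" as name(argument=value, ...) on one line, values as JSON. move_arm: Moves the arm, as the interface text tells. Its arguments: {"type":"object","properties":{"steps":{"type":"string"}},"required":["steps"]}

```bash
mkdir -p pics; ls
cat > h.py <<'E'
import numpy as np, cv2
from cell import read_state, get_image, camera_info, close_job
def save(name,fn):
    ci=camera_info(name); im,d=get_image(name)
    cv2.imwrite('pics/'+fn+'.png',im[:,:,::-1]); np.savez('pics/'+fn+'.npz',im=im,d=d,K=ci['intrinsics'],k1=ci['k1'],V=ci['view'])
    return im,d,ci
def ray(fn,u,v):
    z=np.load('pics/'+fn+'.npz');K=z['K'];k1=float(z['k1']);V=z['V']
    D=np.array([k1,0,0,0,0.])
    p=cv2.undistortPoints(np.array([[[u,v]]],float),K,D)[0,0]
    R=V[:3,:3];t=V[:3,3];o=-R.T@t;d=R.T@np.array([p[0],p[1],1]);return o,d
def atz(fn,u,v,h):
    o,d=ray(fn,u,v);return o+d*(h-o[2])/d[2]
def dep(fn,u,v):
    z=np.load('pics/'+fn+'.npz');o,d=ray(fn,u,v);return o+d*float(z['d'][int(v),int(u)])
def proj(fn,P):
    z=np.load('pics/'+fn+'.npz');V=z['V']
    r,_=cv2.Rodrigues(V[:3,:3]);q,_=cv2.projectPoints(np.array(P,float).reshape(-1,1,3),r,V[:3,3],z['K'],np.array([float(z['k1']),0,0,0,0]));return q[:,0]
E
python3 - <<'E'
from h import *
print(read_state())
for n in('top','side'):
    save(n,n+'0')
    c=camera_info(n);print(c)
E
```

```text
pics
{'clock': 0.0, 'joint_pos': array([ 1.06355175,  0.41797886, -0.01027526,  1.6141802 ,  0.00467468,
        1.11072107, -0.05301903]), 'qvel': array([ 2.19383284e-03,  1.70407818e-03, -9.65528128e-04,  3.84253007e-04,
       -6.74869723e-05, -1.13757156e-03, -4.31376317e-04]), 'joint_torque': array([-9.63981620e-04, -8.64457297e+01,  6.78365026e-01, -4.34896910e+01,
        1.90760539e-02,  7.49379949e-03, -2.07819392e-05]), 'tool_pos': array([ 0.28050055, -0.5581186 ,  0.23065482]), 'ee_rot': array([-2.67358524e+00,  1.64858252e+00,  1.75335247e-03]), 'force': array([0.89200724, 0.17172171, 0.12617792]), 'wrist_torque': array([0.04669789, 0.05105234, 0.08320831]), 'gripper_width': 0.08533322184206506}
{'intrinsics': array([[455.65212515,   0.        , 315.51368567],
       [  0.        , 455.65212515, 200.82924161],
       [  0.        ,   0.        ,   1.        ]]), 'k1': -0.12900579342379923, 'view': array([[-0.02298924, -0.9996316 ,  0.01442806, -0.00549577],
       [-0.9968258 ,  0.02181961, -0.07656523,  0.47238916],
       [ 0.07622221, -0.01614244, -0.99696018,  1.2844225 ],
       [ 0.        ,  0.        ,  0.        ,  1.        ]])}
{'intrinsics': array([[462.694405 ,   0.       , 315.2932889],
       [  0.       , 462.694405 , 201.8030143],
       [  0.       ,   0.       ,   1.       ]]), 'k1': 0.04625868118858189, 'view': array([[-0.96297108, -0.26944996,  0.00913362,  0.44886757],
       [-0.19005933,  0.65443419, -0.73184243,  0.12160294],
       [ 0.19121756, -0.70647902, -0.68141267,  0.92486281],
       [ 0.        ,  0.        ,  0.        ,  1.        ]])}
```

View pics/top0.png

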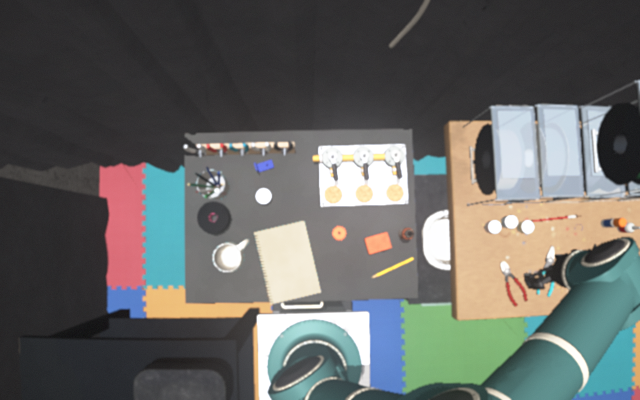

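View pics/side0.png

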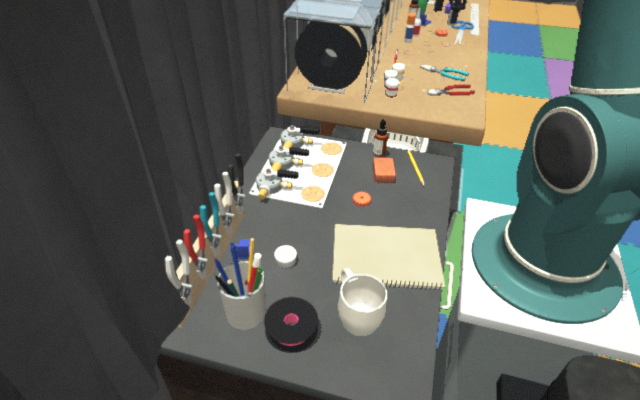

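The top view shows the manifold plate around (363,176), with hubs at about (332,157), (363,157) and (394,157). The pads are at y≈193 and the pale tin is at (263,196). I'll enlarge these.

Run:
```python
from h import *
im=np.load('pics/top0.npz')['im'][:,:,::-1]
cv2.imwrite('pics/c1.png',cv2.resize(im[138:212,310:415],None,fx=7,fy=7,interpolation=cv2.INTER_CUBIC))
cv2.imwrite('pics/c2.png',cv2.resize(im[180:212,240:290],None,fx=12,fy=12,interpolation=cv2.INTER_CUBIC))
```

```text
(no output)
```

View pics/c1.png

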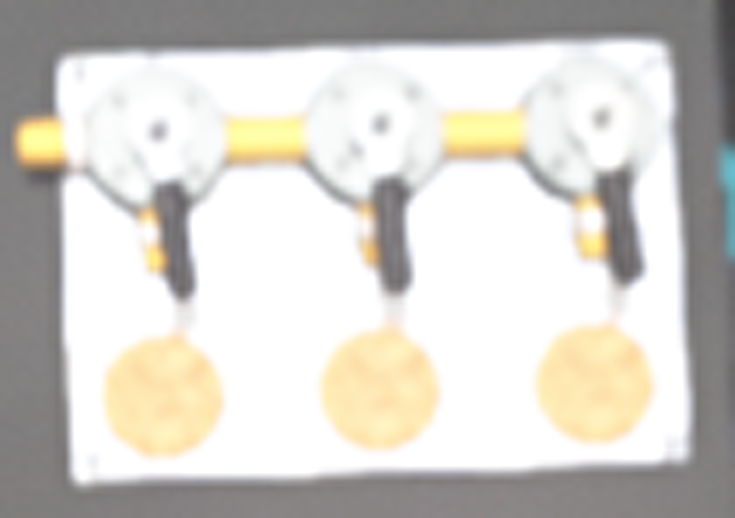

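View pics/c2.png

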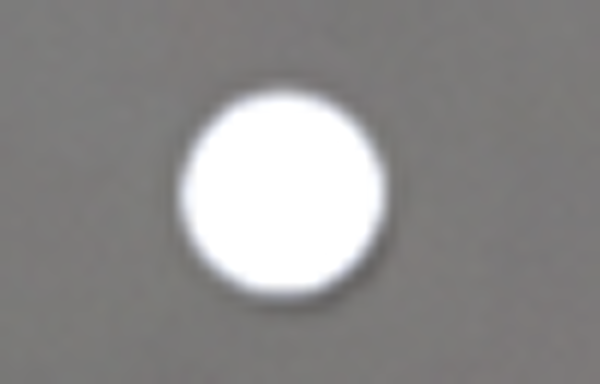

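Run:
```python
from h import *
f=lambda x,y:(310+(x+.5)/7-.5,138+(y+.5)/7-.5)
H=[];P=[]
for a,b in zip([(158,130),(381,123),(602,118)],[(163,397),(380,390),(595,383)]):
    h=atz('top0',*f(*a),.055);p=atz('top0',*f(*b),.0075);H.append(h);P.append(p);print('hub',h,'pad',p,np.linalg.norm((h-p)[:2]),np.degrees(np.arctan2((h-p)[1],(h-p)[0])))
for a in[(168,185),(182,293),(388,182),(397,288),(612,177),(628,280)]: print('sleeve',atz('top0',*f(*a),.054))
H=np.array(H);d=H[0]-H[2];print(d,np.degrees(np.arctan2(-d[0],d[1])))
g=lambda x,y:(240+(x+.5)/12-.5,180+(y+.5)/12-.5)
print('tin',atz('top0',*g(284,192),.021))
for uv in[(285,257)]: print(atz('side0',*uv,.021))
print(dep('top0',263,196),dep('top0',363,157))
for c in [(60,60),(670,42),(688,462),(78,485)]: print('corner',atz('top0',*f(*c),.006))
```

```text
hub [ 0.59395265 -0.06501156  0.055     ] pad [ 0.49081055 -0.06677549  0.0075    ] 0.10315718289317115 0.979776402218914
hub [ 0.59513137 -0.15475336  0.055     ] pad [ 0.49179259 -0.15668591  0.0075    ] 0.10335684522185076 1.071368784505869
hub [ 0.59567904 -0.24441013  0.055     ] pad [ 0.4928212  -0.24648126  0.0075    ] 0.10287869171422212 1.1535437380651132
sleeve [ 0.57176061 -0.06847899  0.054     ]
sleeve [ 0.52811514 -0.0729085   0.054     ]
sleeve [ 0.57128574 -0.15689353  0.054     ]
sleeve [ 0.52838459 -0.15908902  0.054     ]
sleeve [ 0.57172454 -0.2476966   0.054     ]
sleeve [ 0.52981856 -0.25252507  0.054     ]
[-0.00172639  0.17939857  0.        ] 0.5513514843264308
tin [0.49033489 0.13292359 0.021     ]
[0.48744887 0.14357591 0.021     ]
[0.48854941 0.13300051 0.02641106] [ 0.59117495 -0.1526753   0.04756249]
corner [ 0.63291312 -0.02764163  0.006     ]
corner [ 0.63627062 -0.28436584  0.006     ]
corner [ 0.45920202 -0.28462657  0.006     ]
corner [ 0.4553221  -0.03088201  0.006     ]
```

Emit:
move_arm(steps="0 0 0 0 0 0.108 0;0 0 0 0 0 0.108 0;0 0 0 0 0 0.108 0;0 0 0 0 0 0.108 0;-1 -0.5 0 0 0 0 0;-1 -0.5 0 0 0 0 0;-1 -0.5 0 0 0 0 0;-1 -0.5 0 0 0 0 0;-1 -0.5 0 0 0 0 0;-1 -0.5 0 0 0 0 0;-1 -0.5 0 0 0 0 0;-1 -0.5 0 0 0 0 0;-1 -0.5 0 0 0 0 0;-1 -0.5 0 0 0 0 0;-1 -0.5 0 0 0 0 0;-1 -0.5 0 0 0 0 0;-1 -0.5 0 0 0 0 0;-1 -0.5 0 0 0 0 0;0 0 0 0 0 0 0;0 0 0 0 0 0 0")

```text
clock: 2.1
tool_pos: [0.4509, -0.2059, 0.2311]
ee_rot: [2.237, -2.205, -0.001]
force: [0.1, -0.4, 0.5]
gripper_width: -0.0002
```

Run:
```python
from h import *
from scipy.spatial.transform import Rotation as R
s=read_state();print(s['clock'],s['tool_pos'],s['force'],s['gripper_width']);print(R.from_rotvec(s['ee_rot']).as_matrix().round(4))
save('wrist','w1')
```

```text
2.1 [ 0.45090101 -0.20589342  0.23108118] [ 0.12678854 -0.36117488  0.48399176] -0.00017484579086471082
[[ 1.440e-02 -9.999e-01 -5.000e-04]
 [-9.999e-01 -1.440e-02  1.000e-04]
 [-2.000e-04  5.000e-04 -1.000e+00]]
```

View pics/w1.png

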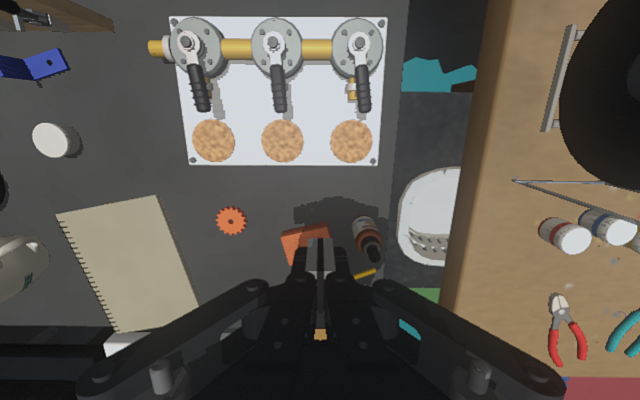

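The wrist picture shows hubs near (190,43), (273,42) and (358,42), sleeve ends near (205,110), (280,112) and (365,110), and pads at (213,141), (282,141) and (351,141). I'll enlarge it to measure.

Run:
```python
from h import *
im=np.load('pics/w1.npz')['im'][:,:,::-1]
cv2.imwrite('pics/c3.png',cv2.resize(im[10:170,150:395],None,fx=3.2,fy=3.2,interpolation=cv2.INTER_CUBIC))
cv2.imwrite('pics/c4.png',cv2.resize(im[100:175,20:110],None,fx=6,fy=6,interpolation=cv2.INTER_CUBIC))
```

```text
(no output)
```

View pics/c3.png

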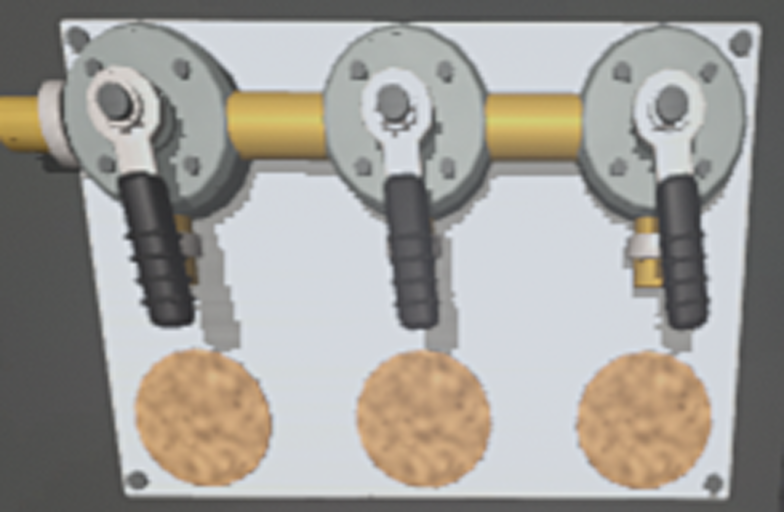

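View pics/c4.png

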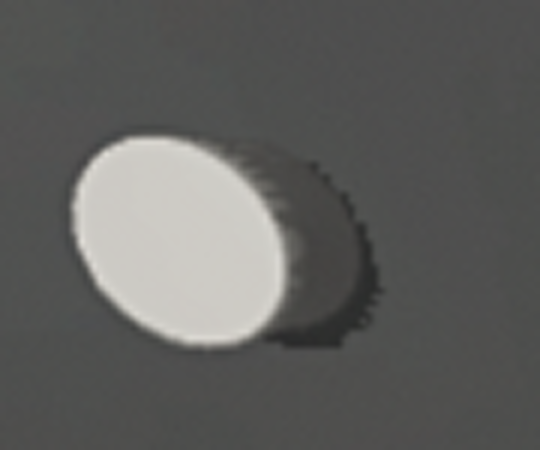

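Run:
```python
from h import *
f=lambda x,y:(150+(x+.5)/3.2-.5,10+(y+.5)/3.2-.5)
np.set_printoptions(precision=4,suppress=True)
H=[]
for a,b in zip([(118,102),(394,103),(672,103)],[(203,418),(424,419),(645,420)]):
    h=atz('w1',*f(*a),.055);p=atz('w1',*f(*b),.0075);H.append(h);print('hub',h,'pad',p,np.linalg.norm((h-p)[:2]),np.degrees(np.arctan2((h-p)[1],(h-p)[0])))
d=H[0]-H[2];print(np.degrees(np.arctan2(-d[0],d[1])))
for a in[(144,178),(172,318),(404,178),(418,320),(678,180),(688,320)]: print('sleeve',atz('w1',*f(*a),.053))
g=lambda x,y:(20+(x+.5)/6-.5,100+(y+.5)/6-.5)
print('tin',atz('w1',*g(181,242),.021))
for c in [(62,22),(760,24),(730,497),(125,495)]: print('corner',atz('w1',*f(*c),.006))
```

```text
hub [ 0.5954 -0.0671  0.055 ] pad [ 0.4918 -0.0661  0.0075] 0.10355896173759316 -0.5594424154376847
hub [ 0.5963 -0.1554  0.055 ] pad [ 0.4926 -0.1559  0.0075] 0.10363194657496144 0.25547075113224876
hub [ 0.5974 -0.2444  0.055 ] pad [ 0.4934 -0.2457  0.0075] 0.10398616683175084 0.7255034608626962
0.6581541347002399
sleeve [ 0.5736 -0.0719  0.053 ]
sleeve [ 0.5298 -0.0762  0.053 ]
sleeve [ 0.5748 -0.1576  0.053 ]
sleeve [ 0.5303 -0.1609  0.053 ]
sleeve [ 0.5753 -0.2479  0.053 ]
sleeve [ 0.5316 -0.2539  0.053 ]
tin [0.4907 0.1332 0.021 ]
corner [ 0.6314 -0.029   0.006 ]
corner [ 0.634  -0.2808  0.006 ]
corner [ 0.4621 -0.283   0.006 ]
corner [ 0.4595 -0.0296  0.006 ]
```

Emit:
move_arm(steps="-0.94 -0.477 0 0 0 0 0;-0.94 -0.477 0 0 0 0 0;-0.94 -0.477 0 0 0 0 0;-0.94 -0.477 0 0 0 0 0;-0.94 -0.477 0.4 0 0 0 0;-0.94 -0.477 0.8 0 0 0 0;-0.94 -0.477 1 0 0 0 0;0 0 1 0 0 0 0;0 0 1 0 0 0 0;0 0 1 0 0 0 0;0 0 1 0 0 0 0;0 0 1 0 0 0 0;0 0 0.6 0 0 0 0;0 0 0 0 0 0 0;0 0 0 0 0 0 0")

```text
clock: 3.65
tool_pos: [0.5325, -0.0409, 0.0368]
ee_rot: [-2.236, 2.207, -0.0]
force: [-0.3, 0.4, 0.8]
gripper_width: -0.0001
```

Run:
```python
from h import *
s=read_state();print(s['clock'],s['tool_pos'],s['force'],s['wrist_torque'])
save('wrist','w2')
```

```text
3.65 [ 0.53251671 -0.0408977   0.03681976] [-0.26533169  0.4346911   0.80843177] [-2.44789161e-02 -1.58259597e-02  8.54299264e-05]
```

View pics/w2.png

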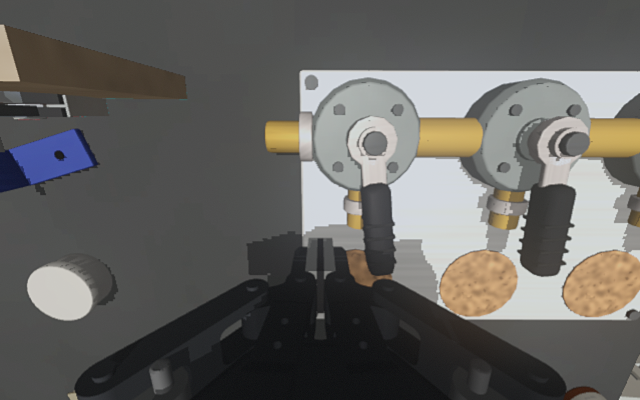

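```bash
cat >> h.py <<'E'
Y=np.radians(0.65)
HN={'l':np.array([.5953,-.066]),'m':np.array([.5962,-.1555]),'r':np.array([.5972,-.2450])}
def cc(k,th,a=.0145,bx=.011):
    q=np.array([-.052*np.cos(th)-.007*np.sin(th)-bx,-.052*np.sin(th)+.007*np.cos(th)+a])
    c,s=np.cos(Y),np.sin(Y);return HN[k]+np.array([c*q[0]-s*q[1],s*q[0]+c*q[1]])
def rows(pts,start):
    from scipy.spatial.transform import Rotation as R
    M=R.from_rotvec(read_state()['ee_rot']).as_matrix()
    p=np.array(start,float);o=[]
    for t in pts:
        d=M.T@np.append(np.array(t)-p,0);o.append('%.2f %.2f 0 0 0 0 0'%(d[0]/.025,d[1]/.025));dd=np.array([round(d[0]/.025,2),round(d[1]/.025,2),0])*.025
        p=p+(M@dd)[:2]
    print(';'.join(o));print(p)
E
python3 - <<'E'
from h import *
rows([cc('l',t) for t in np.arange(.05,.62,.05)],(.532,-.041))
E
```

```text
0.27 0.01 0 0 0 0 0;0.11 0.01 0 0 0 0 0;0.10 -0.00 0 0 0 0 0;0.11 -0.01 0 0 0 0 0;0.10 -0.00 0 0 0 0 0;0.11 -0.02 0 0 0 0 0;0.10 -0.02 0 0 0 0 0;0.10 -0.02 0 0 0 0 0;0.10 -0.03 0 0 0 0 0;0.10 -0.04 0 0 0 0 0;0.10 -0.04 0 0 0 0 0;0.09 -0.04 0 0 0 0 0
[ 0.53745241 -0.07568189]
```

Emit:
move_arm(steps="0.27 0.01 0 0 0 0 0;0.11 0.01 0 0 0 0 0;0.1 0 0 0 0 0 0;0.11 -0.01 0 0 0 0 0;0.1 0 0 0 0 0 0;0.11 -0.02 0 0 0 0 0;0.1 -0.02 0 0 0 0 0;0.1 -0.02 0 0 0 0 0;0.1 -0.03 0 0 0 0 0;0.1 -0.04 0 0 0 0 0;0.1 -0.04 0 0 0 0 0;0.09 -0.04 0 0 0 0 0;0 0 0 0 0 0 0")

```text
clock: 5.0
tool_pos: [0.5378, -0.0755, 0.0362]
ee_rot: [2.236, -2.207, -0.0]
force: [-1.1, 0.5, -0.6]
gripper_width: -0.0001
```

Run:
```python
from h import *
s=read_state();print(s['clock'],s['tool_pos'],s['force'],s['wrist_torque'])
save('wrist','w3')
rows([cc('l',t) for t in np.arange(.65,.96,.05)],s['tool_pos'][:2])
```

```text
5.0 [ 0.53781268 -0.07553922  0.03622658] [-1.14729459  0.45700062 -0.61771553] [ 0.03851978  0.05448437 -0.01009569]
0.10 -0.04 0 0 0 0 0;0.09 -0.05 0 0 0 0 0;0.09 -0.06 0 0 0 0 0;0.08 -0.06 0 0 0 0 0;0.08 -0.07 0 0 0 0 0;0.08 -0.07 0 0 0 0 0;0.07 -0.07 0 0 0 0 0
[ 0.54850502 -0.09015039]
```

View pics/w3.png

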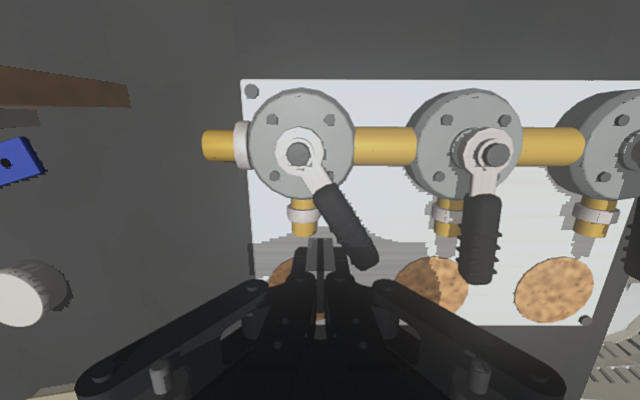

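The left lever has swung to about 0.54 rad, measured from hub (299,153) to tip (365,262). I'll go on in small steps.

Emit:
move_arm(steps="0.1 -0.04 0 0 0 0 0;0.09 -0.05 0 0 0 0 0;0.09 -0.06 0 0 0 0 0;0 0 0 0 0 0 0")

```text
clock: 5.45
tool_pos: [0.5418, -0.0825, 0.0363]
ee_rot: [-2.236, 2.207, -0.0]
force: [-0.0, 0.2, -0.4]
gripper_width: -0.0002
```

Emit:
move_arm(steps="0.08 -0.06 0 0 0 0 0;0 0 0 0 0 0 0")

```text
clock: 5.65
tool_pos: [0.5432, -0.0844, 0.0363]
ee_rot: [2.236, -2.207, 0.0]
force: [-0.7, -0.3, 0.4]
gripper_width: -0.0001
```

Emit:
move_arm(steps="0.08 -0.07 0 0 0 0 0;0 0 0 0 0 0 0")

```text
clock: 5.85
tool_pos: [0.545, -0.0863, 0.0363]
ee_rot: [2.236, -2.207, 0.0]
force: [-0.5, 0.1, -0.8]
gripper_width: -0.0005
```

Emit:
move_arm(steps="0.08 -0.07 0 0 0 0 0;0 0 0 0 0 0 0")

```text
clock: 6.05
tool_pos: [0.5467, -0.0883, 0.0363]
ee_rot: [2.236, -2.207, -0.0]
force: [-1.3, 0.8, -0.2]
gripper_width: 0.0006
```

Run:
```python
from h import *
s=read_state();print(s['clock'],s['tool_pos'],s['force'])
save('wrist','w4')
rows([cc('l',t) for t in np.arange(.95,1.5,.05)],s['tool_pos'][:2])
```

```text
6.05 [ 0.54670159 -0.08825757  0.03625087] [-1.30692555  0.76989489 -0.19471035]
0.08 -0.08 0 0 0 0 0;0.07 -0.07 0 0 0 0 0;0.07 -0.09 0 0 0 0 0;0.06 -0.08 0 0 0 0 0;0.06 -0.09 0 0 0 0 0;0.05 -0.09 0 0 0 0 0;0.05 -0.09 0 0 0 0 0;0.04 -0.10 0 0 0 0 0;0.04 -0.09 0 0 0 0 0;0.04 -0.10 0 0 0 0 0;0.02 -0.10 0 0 0 0 0
[ 0.57139183 -0.10243121]
```

View pics/w4.png

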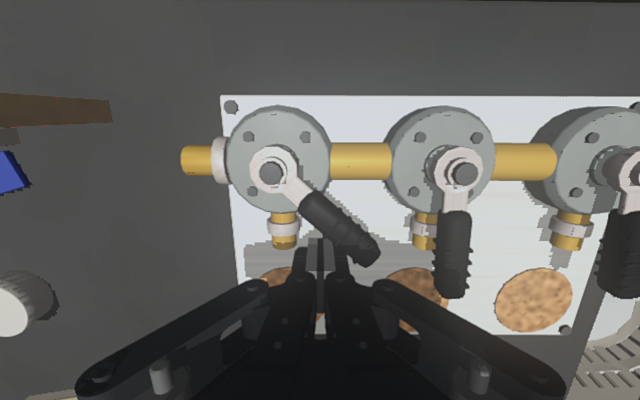

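Emit:
move_arm(steps="0.08 -0.08 0 0 0 0 0;0 0 0 0 0 0 0")

```text
clock: 6.3
tool_pos: [0.5485, -0.0902, 0.0362]
ee_rot: [2.236, -2.206, -0.001]
force: [-4.4, 0.9, 0.8]
gripper_width: 0.0
```

Emit:
move_arm(steps="0.07 -0.07 0 0 0 0 0;0 0 0 0 0 0 0")

```text
clock: 6.5
tool_pos: [0.55, -0.0918, 0.0361]
ee_rot: [2.236, -2.206, -0.001]
force: [-4.7, 0.4, 1.3]
gripper_width: -0.0003
```

Run:
```python
from h import *
s=read_state();print(s['clock'],s['tool_pos'],s['force'])
save('wrist','w5')
im=np.load('pics/w5.npz')['im'][:,:,::-1]
cv2.imwrite('pics/w5b.png',cv2.resize(im[80:320,200:500],None,fx=2.5,fy=2.5,interpolation=cv2.INTER_CUBIC))
```

```text
6.5 [ 0.55004799 -0.09182267  0.03610189] [-4.70044701  0.40529763  1.332012  ]
```

View pics/w5b.png

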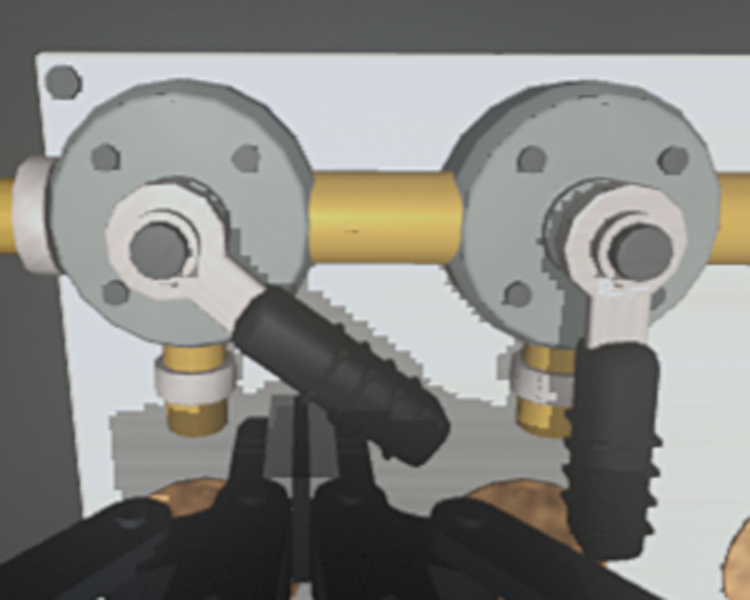

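Run:
```python
from h import *
f=lambda x,y:(200+(x+.5)/2.5-.5,80+(y+.5)/2.5-.5)
A=[atz('w5',*f(*p),h) for p,h in [((160,250),.055),((252,315),.05),((425,440),.05),((640,250),.055),((622,350),.05),((605,550),.05)]]
for i in (0,3):
    h,a,b=A[i:i+3]
    for u,v in((h,a),(h,b),(a,b)):
        d=v-u;print(i,u.round(4),v.round(4),np.arctan2(-d[1],-d[0])-Y)
```

```text
0 [ 0.5966 -0.0656  0.055 ] [ 0.5826 -0.082   0.05  ] 0.8510446724873268
0 [ 0.5966 -0.0656  0.055 ] [ 0.5557 -0.1176  0.05  ] 0.8928775928630901
0 [ 0.5826 -0.082   0.05  ] [ 0.5557 -0.1176  0.05  ] 0.9130292790134239
3 [ 0.5977 -0.1532  0.055 ] [ 0.5762 -0.1554  0.05  ] 0.089585690664444
3 [ 0.5977 -0.1532  0.055 ] [ 0.5294 -0.1587  0.05  ] 0.06919622106891334
3 [ 0.5762 -0.1554  0.05  ] [ 0.5294 -0.1587  0.05  ] 0.05982290493523609
```

Emit:
move_arm(steps="0 0 0 0 0 0 0")

```text
clock: 6.65
tool_pos: [0.55, -0.0916, 0.0361]
ee_rot: [2.236, -2.206, -0.002]
force: [-5.5, 1.7, 0.8]
gripper_width: -0.0001
```

Emit:
move_arm(steps="0.04 -0.04 0 0 0 0 0;0 0 0 0 0 0 0")

```text
clock: 6.85
tool_pos: [0.5509, -0.0926, 0.036]
ee_rot: [2.236, -2.206, -0.002]
force: [-7.3, 0.8, 1.2]
gripper_width: -0.0
```

Pressing lightly at about 0.85 rad, the force climbs from 1.5 to 4.5, then 5.5, then 7 N with the sleeve flexing. So the left valve binds, and I'll back off now and swing it back from the other side.

Emit:
move_arm(steps="-0.27 0.3 0 0 0 0 0;0 0 -0.8 0 0 0 0;0 0 -0.8 0 0 0 0;0.49 -0.6 0 0 0 0 0;0.49 -0.6 0 0 0 0 0;0.49 -0.6 0 0 0 0 0;0 0 0 0 0 0 0;0 0 0 0 0 0 0")

```text
clock: 7.65
tool_pos: [0.5892, -0.1218, 0.0761]
ee_rot: [-2.236, 2.206, 0.0]
force: [-0.6, 1.0, -0.6]
gripper_width: -0.0002
```

Run:
```python
from h import *
s=read_state();print(s['clock'],s['tool_pos'],s['force'])
save('wrist','w6')
```

```text
7.65 [ 0.58915237 -0.12179761  0.07614332] [-0.61682744  0.96058586 -0.59484069]
```

View pics/w6.png

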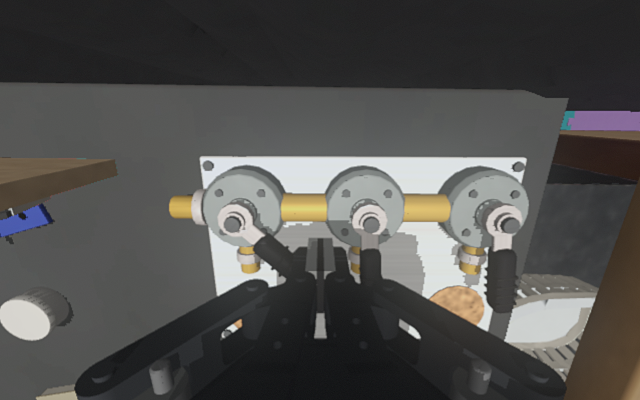

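Emit:
move_arm(steps="0 0 0.5 0 0 0 0;0 0 0.6 0 0 0 0;0 0 0.5 0 0 0 0;0 0 0 0 0 0 0")

```text
clock: 8.1
tool_pos: [0.5879, -0.1218, 0.0337]
ee_rot: [2.235, -2.205, -0.005]
force: [-0.0, -0.4, -0.4]
gripper_width: 0.0003
```

```bash
cat >> h.py <<'E'
def dd(k,th,a=.0115,bx=.011,r=.044):
    q=np.array([-r*np.cos(th)+.007*np.sin(th)+bx,-r*np.sin(th)-.007*np.cos(th)-a])
    c,s=np.cos(Y),np.sin(Y);return HN[k]+np.array([c*q[0]-s*q[1],s*q[0]+c*q[1]])
E
python3 - <<'E'
from h import *
s=read_state();print(s['clock'],s['tool_pos'],s['force'])
save('wrist','w7')
rows([dd('l',t) for t in np.arange(.85,.1,-.06)],s['tool_pos'][:2])
E
```

```text
8.1 [ 0.58787083 -0.12181847  0.03371593] [-0.0459794  -0.43130916 -0.40428168]
-0.26 0.19 0 0 0 0 0;-0.06 0.09 0 0 0 0 0;-0.07 0.08 0 0 0 0 0;-0.07 0.08 0 0 0 0 0;-0.07 0.08 0 0 0 0 0;-0.08 0.07 0 0 0 0 0;-0.09 0.07 0 0 0 0 0;-0.08 0.06 0 0 0 0 0;-0.09 0.06 0 0 0 0 0;-0.10 0.05 0 0 0 0 0;-0.09 0.04 0 0 0 0 0;-0.10 0.04 0 0 0 0 0;-0.11 0.03 0 0 0 0 0
[ 0.5639412 -0.0903911]
```

View pics/w7.png

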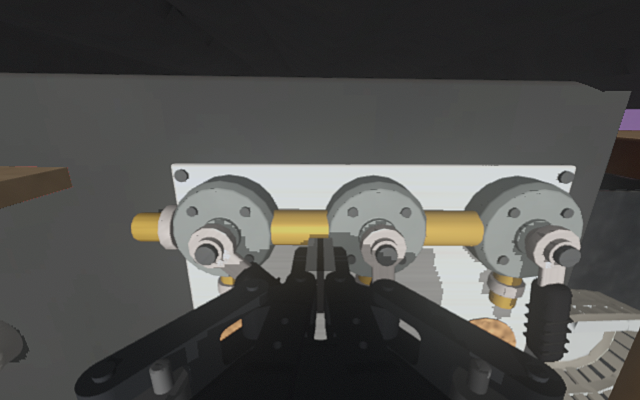

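Emit:
move_arm(steps="-0.26 0.19 0 0 0 0 0;-0.06 0.09 0 0 0 0 0;-0.07 0.08 0 0 0 0 0;-0.07 0.08 0 0 0 0 0;-0.07 0.08 0 0 0 0 0;-0.08 0.07 0 0 0 0 0;-0.09 0.07 0 0 0 0 0;-0.08 0.06 0 0 0 0 0;-0.09 0.06 0 0 0 0 0;-0.1 0.05 0 0 0 0 0;-0.09 0.04 0 0 0 0 0;-0.1 0.04 0 0 0 0 0;-0.11 0.03 0 0 0 0 0;0 0 0 0 0 0 0")

```text
clock: 9.55
tool_pos: [0.5653, -0.0902, 0.0363]
ee_rot: [-2.237, 2.206, 0.001]
force: [0.3, -0.4, 0.2]
gripper_width: 0.0004
```

Run:
```python
from h import *
s=read_state();print(s['clock'],s['tool_pos'],s['force'])
save('wrist','w8')
rows([dd('l',t) for t in np.arange(.1,-.2,-.04)],s['tool_pos'][:2])
```

```text
9.55 [ 0.56533007 -0.0901925   0.03625664] [ 0.25374211 -0.42267752  0.17292641]
-0.04 0.07 0 0 0 0 0;-0.07 0.02 0 0 0 0 0;-0.07 0.01 0 0 0 0 0;-0.07 0.01 0 0 0 0 0;-0.07 0.01 0 0 0 0 0;-0.07 0.01 0 0 0 0 0;-0.07 0.00 0 0 0 0 0;-0.07 0.00 0 0 0 0 0
[ 0.56189719 -0.0769887 ]
```

View pics/w8.png

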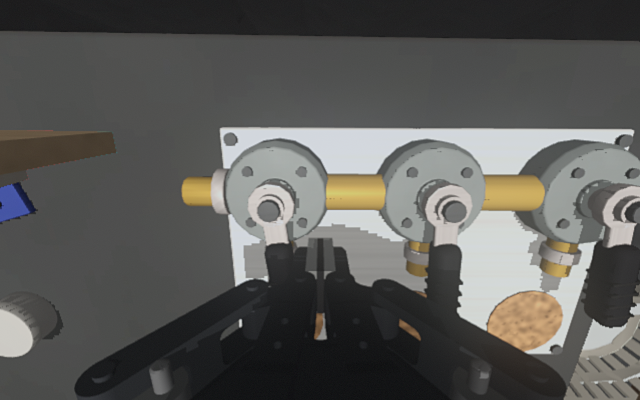

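Emit:
move_arm(steps="-0.04 0.07 0 0 0 0 0;-0.07 0.02 0 0 0 0 0;-0.07 0.01 0 0 0 0 0;0 0 0 0 0 0 0")

```text
clock: 10.0
tool_pos: [0.5628, -0.086, 0.0363]
ee_rot: [2.237, -2.206, -0.0]
force: [-0.9, -0.3, 0.5]
gripper_width: 0.0001
```

Emit:
move_arm(steps="-0.07 0.01 0 0 0 0 0;-0.07 0.01 0 0 0 0 0;0 0 0 0 0 0 0")

```text
clock: 10.3
tool_pos: [0.5623, -0.0845, 0.0363]
ee_rot: [2.234, -2.207, 0.002]
force: [-0.1, -10.6, -0.7]
gripper_width: -0.0001
```

Emit:
move_arm(steps="0.1 0 0 0 0 0 0;0.3 0 0 0 0 0 0;0 0 -0.8 0 0 0 0;0 0 -1 0 0 0 0;0 0.5 -1 0 0 0 0;0 1 -1 0 0 0 0;0 1 -0.5 0 0 0 0;0 0 0 0 0 0 0;0 0 0 0 0 0 0")

```text
clock: 11.2
tool_pos: [0.5001, -0.0939, 0.1442]
ee_rot: [-2.236, 2.206, -0.001]
force: [-0.1, -0.5, 0.0]
gripper_width: -0.0
```

Run:
```python
from h import *
s=read_state();print(s['clock'],s['tool_pos'],s['force'])
save('wrist','w9')
im=np.load('pics/w9.npz')['im'][:,:,::-1]
cv2.imwrite('pics/w9b.png',cv2.resize(im[20:240,180:500],None,fx=2.5,fy=2.5,interpolation=cv2.INTER_CUBIC))
```

```text
11.2 [ 0.50012645 -0.09393481  0.1441791 ] [-0.06972191 -0.50131226  0.04764489]
```

View pics/w9b.png

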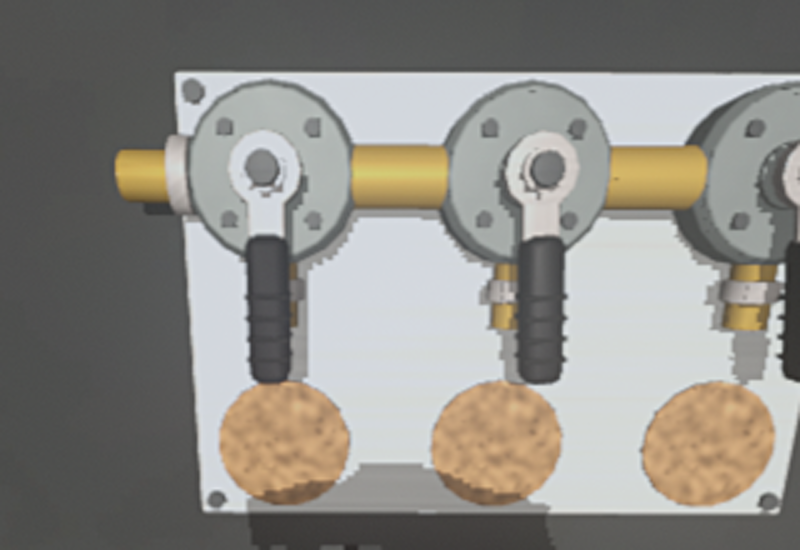

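Run:
```python
from h import *
f=lambda x,y:(180+(x+.5)/2.5-.5,20+(y+.5)/2.5-.5)
A=[atz('w9',*f(*p),h) for p,h in [((262,167),.055),((267,240),.053),((270,375),.053),((546,168),.055),((541,240),.053),((540,378),.053)]]
for i in (0,3):
    h,a,b=A[i:i+3]
    for u,v in((h,a),(h,b),(a,b)):
        d=v-u;print(i,u.round(4),v.round(4),np.arctan2(-d[1],-d[0])-Y)
s=read_state()
s=s['tool_pos']; print(cc('m',-.1,.013),cc('r',-.1,.013))
rows([cc('m',t,.0125) for t in np.arange(.05,.76,.06)],cc('m',-.1,.016))
```

```text
0 [ 0.5958 -0.0652  0.055 ] [ 0.5741 -0.066   0.053 ] 0.025495790598139494
0 [ 0.5958 -0.0652  0.055 ] [ 0.5299 -0.0659  0.053 ] 0.00032543729740895644
0 [ 0.5741 -0.066   0.053 ] [ 0.5299 -0.0659  0.053 ] -0.012054235553638737
3 [ 0.5966 -0.1536  0.055 ] [ 0.5751 -0.1545  0.053 ] 0.03438775278618187
3 [ 0.5966 -0.1536  0.055 ] [ 0.5299 -0.1584  0.053 ] 0.06173095369728604
3 [ 0.5751 -0.1545  0.053 ] [ 0.5299 -0.1584  0.053 ] 0.07466392778714465
[ 0.53387723 -0.13104907] [ 0.53487723 -0.22054907]
0.45 0.05 0 0 0 0 0;0.13 0.01 0 0 0 0 0;0.12 -0.00 0 0 0 0 0;0.13 -0.01 0 0 0 0 0;0.12 -0.02 0 0 0 0 0;0.13 -0.02 0 0 0 0 0;0.12 -0.03 0 0 0 0 0;0.12 -0.04 0 0 0 0 0;0.12 -0.04 0 0 0 0 0;0.11 -0.05 0 0 0 0 0;0.11 -0.06 0 0 0 0 0;0.11 -0.07 0 0 0 0 0
[ 0.54143467 -0.17220164]
```

Left lever is back at about 0.00 rad. Next, the middle lever.

Emit:
move_arm(steps="0.69 -0.67 0 0 0 0 0;0.69 -0.67 0 0 0 0 0;0 0 1 0 0 0 0;0 0 1 0 0 0 0;0 0 1 0 0 0 0;0 0 0.9 0 0 0 0;0 0 0.4 0 0 0 0;0 0 0 0 0 0 0")

```text
clock: 12.05
tool_pos: [0.5334, -0.1274, 0.0347]
ee_rot: [2.236, -2.205, -0.004]
force: [0.4, -0.4, -0.1]
gripper_width: -0.0001
```

Emit:
move_arm(steps="0.45 0.05 0 0 0 0 0;0.13 0.01 0 0 0 0 0;0.12 0 0 0 0 0 0;0.13 -0.01 0 0 0 0 0;0.12 -0.02 0 0 0 0 0;0.13 -0.02 0 0 0 0 0;0.12 -0.03 0 0 0 0 0;0.12 -0.04 0 0 0 0 0;0.12 -0.04 0 0 0 0 0;0.11 -0.05 0 0 0 0 0;0 0 0 0 0 0 0")

```text
clock: 13.15
tool_pos: [0.5383, -0.1669, 0.0362]
ee_rot: [2.236, -2.207, 0.0]
force: [0.5, 0.5, -0.8]
gripper_width: 0.0002
```

Emit:
move_arm(steps="0.11 -0.06 0 0 0 0 0;0.11 -0.07 0 0 0 0 0;0 0 0 0 0 0 0")

```text
clock: 13.45
tool_pos: [0.5417, -0.1723, 0.0362]
ee_rot: [2.236, -2.207, 0.0]
force: [-1.0, 0.6, 0.3]
gripper_width: -0.0002
```

Run:
```python
from h import *
s=read_state();print(s['clock'],s['tool_pos'],s['force'])
rows([cc('m',t,.0125) for t in np.arange(.75,1.61,.04)],s['tool_pos'][:2])
```

```text
13.45 [ 0.5416567  -0.17231524  0.03622164] [-1.04212708  0.55004609  0.28152819]
0.07 -0.04 0 0 0 0 0;0.06 -0.05 0 0 0 0 0;0.07 -0.05 0 0 0 0 0;0.06 -0.05 0 0 0 0 0;0.06 -0.06 0 0 0 0 0;0.06 -0.06 0 0 0 0 0;0.06 -0.06 0 0 0 0 0;0.05 -0.07 0 0 0 0 0;0.05 -0.06 0 0 0 0 0;0.05 -0.07 0 0 0 0 0;0.05 -0.07 0 0 0 0 0;0.04 -0.08 0 0 0 0 0;0.04 -0.07 0 0 0 0 0;0.04 -0.07 0 0 0 0 0;0.03 -0.08 0 0 0 0 0;0.03 -0.08 0 0 0 0 0;0.03 -0.08 0 0 0 0 0;0.02 -0.08 0 0 0 0 0;0.03 -0.08 0 0 0 0 0;0.01 -0.08 0 0 0 0 0;0.02 -0.08 0 0 0 0 0;0.01 -0.09 0 0 0 0 0
[ 0.57970843 -0.19532346]
```

Emit:
move_arm(steps="0.07 -0.04 0 0 0 0 0;0.06 -0.05 0 0 0 0 0;0 0 0 0 0 0 0")

```text
clock: 13.75
tool_pos: [0.5439, -0.1753, 0.0363]
ee_rot: [2.236, -2.207, 0.0]
force: [-1.1, -0.2, 0.4]
gripper_width: 0.0001
```

Emit:
move_arm(steps="0.07 -0.05 0 0 0 0 0;0.06 -0.05 0 0 0 0 0;0 0 0 0 0 0 0")

```text
clock: 14.05
tool_pos: [0.5465, -0.1785, 0.0363]
ee_rot: [-2.236, 2.207, -0.0]
force: [-0.5, 1.4, 0.3]
gripper_width: -0.0001
```

Emit:
move_arm(steps="0.06 -0.06 0 0 0 0 0;0 0 0 0 0 0 0")

```text
clock: 14.25
tool_pos: [0.548, -0.1799, 0.0363]
ee_rot: [-2.236, 2.207, -0.0]
force: [0.4, 0.1, -0.3]
gripper_width: -0.0003
```

Emit:
move_arm(steps="0.06 -0.06 0 0 0 0 0;0 0 0 0 0 0 0")

```text
clock: 14.45
tool_pos: [0.5496, -0.1815, 0.0363]
ee_rot: [-2.236, 2.207, -0.0]
force: [-0.9, 0.2, 0.2]
gripper_width: -0.0001
```

Emit:
move_arm(steps="0.06 -0.06 0 0 0 0 0;0.05 -0.07 0 0 0 0 0;0 0 0 0 0 0 0")

```text
clock: 14.75
tool_pos: [0.5529, -0.1842, 0.0363]
ee_rot: [-2.236, 2.207, -0.0]
force: [-0.5, -0.1, -0.3]
gripper_width: 0.0002
```

Emit:
move_arm(steps="0.05 -0.06 0 0 0 0 0;0.05 -0.07 0 0 0 0 0;0 0 0 0 0 0 0")

```text
clock: 15.05
tool_pos: [0.5562, -0.1866, 0.0363]
ee_rot: [-2.236, 2.207, -0.0]
force: [-1.2, 1.2, -0.5]
gripper_width: -0.0001
```

Emit:
move_arm(steps="0.05 -0.07 0 0 0 0 0;0.04 -0.08 0 0 0 0 0;0.04 -0.07 0 0 0 0 0;0.04 -0.07 0 0 0 0 0;0.03 -0.08 0 0 0 0 0;0 0 0 0 0 0 0")

```text
clock: 15.65
tool_pos: [0.5655, -0.1914, 0.0362]
ee_rot: [-2.236, 2.206, -0.0]
force: [-0.5, 0.2, 0.7]
gripper_width: 0.0
```

Run:
```python
from h import *
s=read_state();print(s['clock'],s['tool_pos'],s['force'])
save('wrist','w10')
rows([cc('m',t,.0125) for t in np.arange(1.33,1.7,.04)],s['tool_pos'][:2])
```

```text
15.65 [ 0.56553513 -0.19137975  0.03624933] [-0.46539503  0.23039669  0.69101631]
0.03 -0.03 0 0 0 0 0;0.03 -0.08 0 0 0 0 0;0.03 -0.08 0 0 0 0 0;0.02 -0.08 0 0 0 0 0;0.02 -0.09 0 0 0 0 0;0.02 -0.08 0 0 0 0 0;0.01 -0.08 0 0 0 0 0;0.01 -0.08 0 0 0 0 0;0.01 -0.09 0 0 0 0 0;-0.00 -0.08 0 0 0 0 0
[ 0.58484417 -0.19561924]
```

View pics/w10.png

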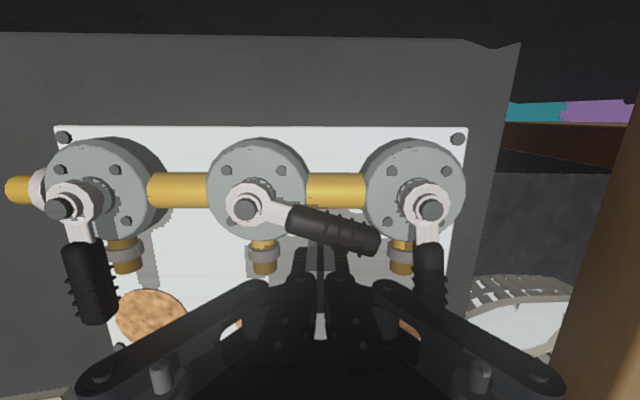

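Middle moves freely: at about 1.3 rad the force is still about 0.5 N. I'll press it home.

Emit:
move_arm(steps="0.03 -0.05 0 0 0 0 0;0.03 -0.08 0 0 0 0 0;0.03 -0.08 0 0 0 0 0;0.02 -0.08 0 0 0 0 0;0.02 -0.08 0 0 0 0 0;0 0 0 0 0 0 0")

```text
clock: 16.3
tool_pos: [0.5748, -0.1946, 0.0363]
ee_rot: [-2.236, 2.207, -0.0]
force: [-1.4, -0.1, 0.2]
gripper_width: -0.0001
```

Emit:
move_arm(steps="0.01 -0.06 0 0 0 0 0;0 0 0 0 0 0 0")

```text
clock: 16.5
tool_pos: [0.5762, -0.1947, 0.0363]
ee_rot: [-2.236, 2.206, -0.0]
force: [-0.7, -0.9, 0.9]
gripper_width: -0.0001
```

Emit:
move_arm(steps="0.01 -0.06 0 0 0 0 0;0 0 0 0 0 0 0")

```text
clock: 16.7
tool_pos: [0.5777, -0.1949, 0.0363]
ee_rot: [-2.236, 2.206, 0.0]
force: [-0.9, -0.7, -0.7]
gripper_width: -0.0004
```

Emit:
move_arm(steps="0 -0.05 0 0 0 0 0;0 0 0 0 0 0 0")

```text
clock: 16.9
tool_pos: [0.5789, -0.1948, 0.0363]
ee_rot: [-2.236, 2.206, 0.0]
force: [-0.7, -0.1, 0.1]
gripper_width: 0.0
```

Emit:
move_arm(steps="0 -0.05 0 0 0 0 0;0 0 0 0 0 0 0")

```text
clock: 17.1
tool_pos: [0.5799, -0.1949, 0.0362]
ee_rot: [2.236, -2.206, -0.001]
force: [-1.9, -1.4, 1.7]
gripper_width: 0.0001
```

Emit:
move_arm(steps="0 -0.05 0 0 0 0 0;0 0 0 0 0 0 0")

```text
clock: 17.3
tool_pos: [0.5806, -0.1951, 0.0361]
ee_rot: [2.235, -2.206, -0.002]
force: [-8.0, -1.2, 4.7]
gripper_width: -0.0
```

Emit:
move_arm(steps="0 0.2 0 0 0 0 0;0 0.4 0 0 0 0 0;0 0 -0.8 0 0 0 0;0 0.5 -1 0 0 0 0;0 1 -1 0 0 0 0;0 1 -1 0 0 0 0;0 0 -0.5 0 0 0 0;0 0 0 0 0 0 0;0 0 0 0 0 0 0")

```text
clock: 18.2
tool_pos: [0.5041, -0.1958, 0.1435]
ee_rot: [-2.236, 2.206, -0.0]
force: [-0.6, -0.2, -0.2]
gripper_width: 0.0002
```

Run:
```python
from h import *
s=read_state();print(s['clock'],s['tool_pos'],s['force'])
save('wrist','w11')
im=np.load('pics/w11.npz')['im'][:,:,::-1]
cv2.imwrite('pics/w11b.png',cv2.resize(im[20:240,140:460],None,fx=2.5,fy=2.5,interpolation=cv2.INTER_CUBIC))
print(cc('r',-.1,.016))
```

```text
18.2 [ 0.50405792 -0.19575937  0.14346492] [-0.62793249 -0.20273941 -0.16516114]
[ 0.53484319 -0.21754927]
```

View pics/w11b.png

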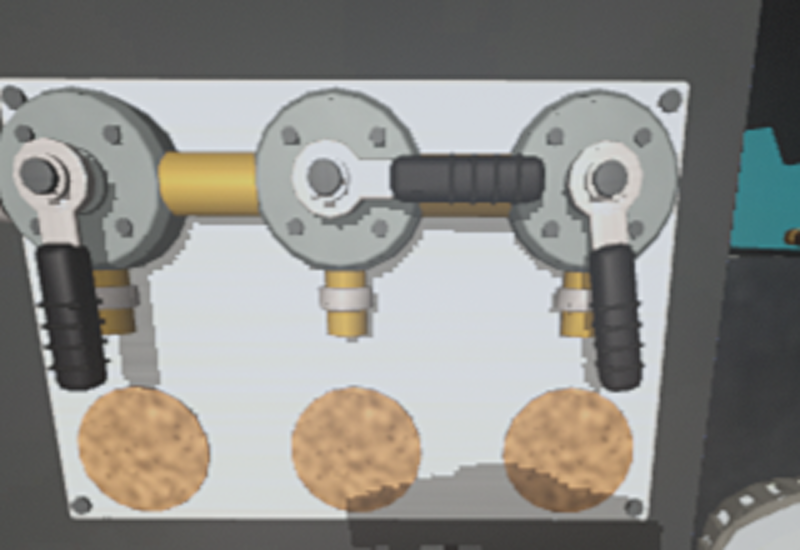

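Middle is shut: its sleeve lies level from (395,179) to (540,178). Next, the right lever.

Emit:
move_arm(steps="0.45 -0.61 0 0 0 0 0;0.44 -0.61 0 0 0 0 0;0 0 1 0 0 0 0;0 0 1 0 0 0 0;0 0 1 0 0 0 0;0 0 0.9 0 0 0 0;0 0 0.4 0 0 0 0;0 0 0 0 0 0 0")

```text
clock: 19.05
tool_pos: [0.5339, -0.2171, 0.0344]
ee_rot: [2.236, -2.205, -0.005]
force: [-0.4, 0.1, 1.1]
gripper_width: -0.0003
```

Emit:
move_arm(steps="0.45 0.05 0 0 0 0 0;0.13 0.01 0 0 0 0 0;0.12 0 0 0 0 0 0;0.13 -0.01 0 0 0 0 0;0.12 -0.02 0 0 0 0 0;0.13 -0.02 0 0 0 0 0;0.12 -0.03 0 0 0 0 0;0.12 -0.04 0 0 0 0 0;0.12 -0.04 0 0 0 0 0;0.11 -0.05 0 0 0 0 0;0 0 0 0 0 0 0")

```text
clock: 20.15
tool_pos: [0.539, -0.2568, 0.0362]
ee_rot: [2.236, -2.207, 0.0]
force: [-0.2, 0.7, 0.9]
gripper_width: -0.0001
```

Emit:
move_arm(steps="0.11 -0.06 0 0 0 0 0;0.11 -0.07 0 0 0 0 0;0 0 0 0 0 0 0")

```text
clock: 20.45
tool_pos: [0.5424, -0.2623, 0.0362]
ee_rot: [2.236, -2.207, 0.0]
force: [-0.8, -0.2, 0.0]
gripper_width: -0.0001
```

Emit:
move_arm(steps="0.07 -0.04 0 0 0 0 0;0.06 -0.05 0 0 0 0 0;0 0 0 0 0 0 0")

```text
clock: 20.75
tool_pos: [0.5446, -0.2653, 0.0363]
ee_rot: [2.236, -2.207, 0.0]
force: [-1.1, 1.1, 0.1]
gripper_width: -0.0
```

Emit:
move_arm(steps="0.07 -0.05 0 0 0 0 0;0.06 -0.05 0 0 0 0 0;0 0 0 0 0 0 0")

```text
clock: 21.05
tool_pos: [0.5472, -0.2686, 0.0363]
ee_rot: [-2.236, 2.207, -0.0]
force: [-0.7, -0.3, -0.2]
gripper_width: -0.0
```

Emit:
move_arm(steps="0.06 -0.06 0 0 0 0 0;0 0 0 0 0 0 0")

```text
clock: 21.25
tool_pos: [0.5487, -0.27, 0.0363]
ee_rot: [2.236, -2.207, 0.0]
force: [-0.2, 0.5, -0.6]
gripper_width: -0.0002
```

Emit:
move_arm(steps="0.06 -0.06 0 0 0 0 0;0 0 0 0 0 0 0")

```text
clock: 21.45
tool_pos: [0.5503, -0.2714, 0.0363]
ee_rot: [-2.236, 2.207, -0.0]
force: [0.2, -0.2, -0.3]
gripper_width: -0.0001
```

Emit:
move_arm(steps="0.06 -0.06 0 0 0 0 0;0.05 -0.07 0 0 0 0 0;0 0 0 0 0 0 0")

```text
clock: 21.75
tool_pos: [0.5536, -0.2742, 0.0363]
ee_rot: [-2.236, 2.207, -0.0]
force: [-0.5, -0.0, -0.1]
gripper_width: -0.0004
```

Emit:
move_arm(steps="0.05 -0.06 0 0 0 0 0;0.05 -0.07 0 0 0 0 0;0 0 0 0 0 0 0")

```text
clock: 22.05
tool_pos: [0.5569, -0.2766, 0.0363]
ee_rot: [-2.236, 2.207, -0.0]
force: [0.1, 0.1, 0.3]
gripper_width: 0.0001
```

Emit:
move_arm(steps="0.05 -0.07 0 0 0 0 0;0.04 -0.08 0 0 0 0 0;0.04 -0.07 0 0 0 0 0;0.04 -0.07 0 0 0 0 0;0.03 -0.08 0 0 0 0 0;0 0 0 0 0 0 0")

```text
clock: 22.65
tool_pos: [0.5663, -0.2813, 0.0362]
ee_rot: [-2.236, 2.206, -0.0]
force: [-0.6, 0.4, -0.1]
gripper_width: -0.0003
```

Emit:
move_arm(steps="0.03 -0.05 0 0 0 0 0;0.03 -0.08 0 0 0 0 0;0.03 -0.08 0 0 0 0 0;0.02 -0.08 0 0 0 0 0;0.02 -0.08 0 0 0 0 0;0 0 0 0 0 0 0")

```text
clock: 23.25
tool_pos: [0.5756, -0.2845, 0.0363]
ee_rot: [-2.236, 2.206, -0.0]
force: [0.1, 0.1, 0.2]
gripper_width: 0.0
```

Emit:
move_arm(steps="0.01 -0.06 0 0 0 0 0;0.01 -0.06 0 0 0 0 0;0 0 0 0 0 0 0")

```text
clock: 23.55
tool_pos: [0.5785, -0.2849, 0.0363]
ee_rot: [-2.236, 2.206, -0.0]
force: [-1.0, -0.9, -0.8]
gripper_width: -0.0
```

Emit:
move_arm(steps="0 -0.05 0 0 0 0 0;0 0 0 0 0 0 0")

```text
clock: 23.75
tool_pos: [0.5796, -0.2849, 0.0362]
ee_rot: [-2.236, 2.206, 0.0]
force: [0.4, -0.9, -0.8]
gripper_width: -0.0002
```

Emit:
move_arm(steps="0 -0.05 0 0 0 0 0;0 0 0 0 0 0 0")

```text
clock: 23.95
tool_pos: [0.5807, -0.2849, 0.0362]
ee_rot: [2.236, -2.206, -0.001]
force: [-2.3, -0.4, 1.2]
gripper_width: -0.0001
```

Emit:
move_arm(steps="0 -0.05 0 0 0 0 0;0 0 0 0 0 0 0")

```text
clock: 24.15
tool_pos: [0.5814, -0.2851, 0.0361]
ee_rot: [2.235, -2.206, -0.002]
force: [-7.1, -0.7, 3.7]
gripper_width: -0.0
```

Emit:
move_arm(steps="0 0.2 0 0 0 0 0;0 0.4 0 0 0 0 0;0 0 -0.8 0 0 0 0;0 0.5 -1 0 0 0 0;0 1 -1 0 0 0 0;-0.5 1 -1 0 0 0 0;-1 0 -0.5 0 0 0 20;-1 0 0 0 0 0 70;0 0 0 0 0 0 70;0 0 0 0 0 0 70")

```text
clock: 25.15
tool_pos: [0.5034, -0.2232, 0.1439]
ee_rot: [-2.237, 2.206, -0.001]
force: [-0.6, 1.1, 0.3]
gripper_width: 0.0581
```

Run:
```python
from h import *
s=read_state();print(s['clock'],s['tool_pos'],s['force'],s['gripper_width'])
save('wrist','w12')
```

```text
25.15 [ 0.5034185  -0.22318843  0.14394204] [-0.57060764  1.10285439  0.31564664] 0.05805350379146584
```

View pics/w12.png

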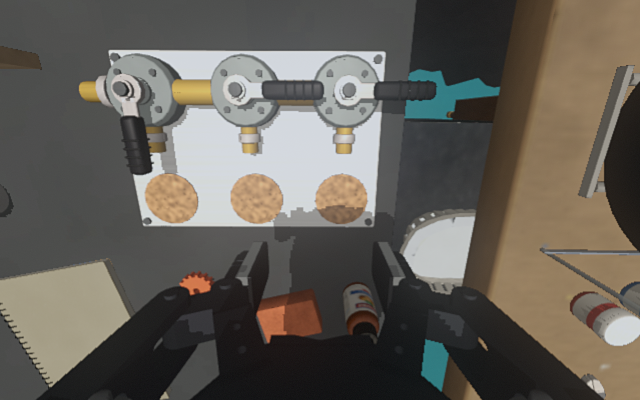

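Both right and middle levers lie shut, and left is open. Now the tin.

Emit:
move_arm(steps="-0.95 0.02 0 0 0 0 80;-0.95 0.02 0 0 0 0 80;-0.95 0.02 0 0 0 0 80;-0.95 0.02 0 0 0 0 80;-0.95 0.02 0 0 0 0 80;-0.95 0.02 0 0 0 0 80;-0.95 0.02 0 0 0 0 80;-0.95 0.02 0 0 0 0 80;-0.95 0.02 0 0 0 0 80;-0.95 0.02 0 0 0 0 80;-0.95 0.02 0 0 0 0 80;-0.95 0.02 0 0 0 0 80;-0.95 0.02 0 0 0 0 80;-0.95 0.02 0 0 0 0 80;-0.95 0.02 0 0 0 0 80;0 0 0.6 0 0 0 80;0 0 0.6 0 0 0 80;0 0 0 0 0 0 80;0 0 0 0 0 0 80")

```text
clock: 27.1
tool_pos: [0.4916, 0.1322, 0.1138]
ee_rot: [2.235, -2.207, -0.001]
force: [0.2, -0.2, 0.2]
gripper_width: 0.0684
```

Run:
```python
from h import *
s=read_state();print(s['clock'],s['tool_pos'],s['force'],s['gripper_width'])
save('wrist','w13');p=s['tool_pos']
print(proj('w13',[[.4905,.133,.021],p]))
```

```text
27.1 [0.4915746  0.13218781 0.11379983] [ 0.17783088 -0.23675469  0.22408539] 0.06843503997180518
[[319.11013685 203.54812904]
 [319.86378288 252.11010887]]
```

View pics/w13.png

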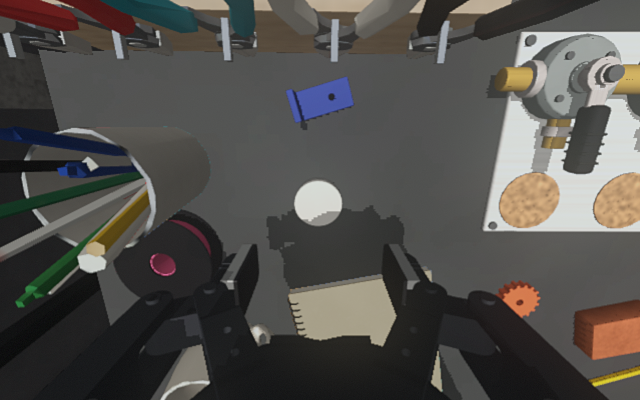

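The tin shows at (318,203), as predicted from the estimate. Descending and gripping.

Emit:
move_arm(steps="0.02 0.04 0.8 0 0 0 80;0 0 0.9 0 0 0 80;0 0 0.9 0 0 0 80;0 0 0.8 0 0 0 80;0 0 0.5 0 0 0 80;0 0 0.3 0 0 0 80;0 0 0.15 0 0 0 80;0 0 0.1 0 0 0 80;0 0 0 0 0 0 80")

```text
clock: 28.05
tool_pos: [0.4907, 0.1323, 0.0029]
ee_rot: [-2.236, 2.206, -0.0]
force: [0.5, 0.1, -0.1]
gripper_width: 0.0685
```

Emit:
move_arm(steps="0 0 0 0 0 0 60;0 0 0 0 0 0 45;0 0 0 0 0 0 35;0 0 0 0 0 0 35;0 0 0 0 0 0 35")

```text
clock: 28.55
tool_pos: [0.4907, 0.1323, 0.0034]
ee_rot: [-2.236, 2.206, -0.001]
force: [-3.6, -0.8, 14.3]
gripper_width: 0.0406
```

Run:
```python
from h import *
s=read_state();print(s['clock'],s['tool_pos'],s['force'],s['gripper_width'])
save('wrist','w14');save('side','s14')
im=np.load('pics/s14.npz')['im'][:,:,::-1]
cv2.imwrite('pics/s14b.png',cv2.resize(im[170:320,200:400],None,fx=4,fy=4,interpolation=cv2.INTER_CUBIC))
print(read_state()['force'],read_state()['gripper_width'])
```

```text
28.55 [0.49073446 0.13230876 0.00335896] [-3.56804599 -0.81247117 14.33488549] 0.04055150410627186
[-3.96490245 -1.9365047  13.7703969 ] 0.04037458304219331
```

View pics/w14.png

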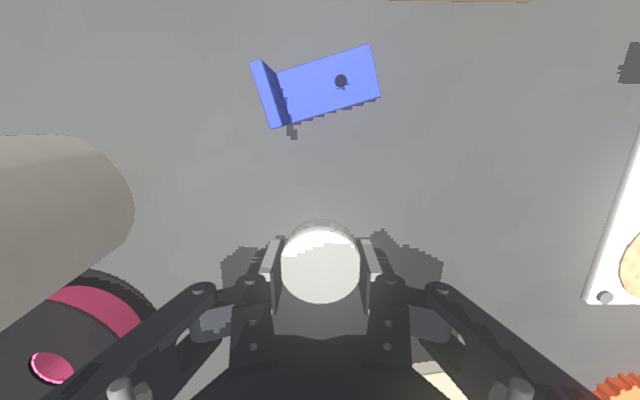

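View pics/s14b.png

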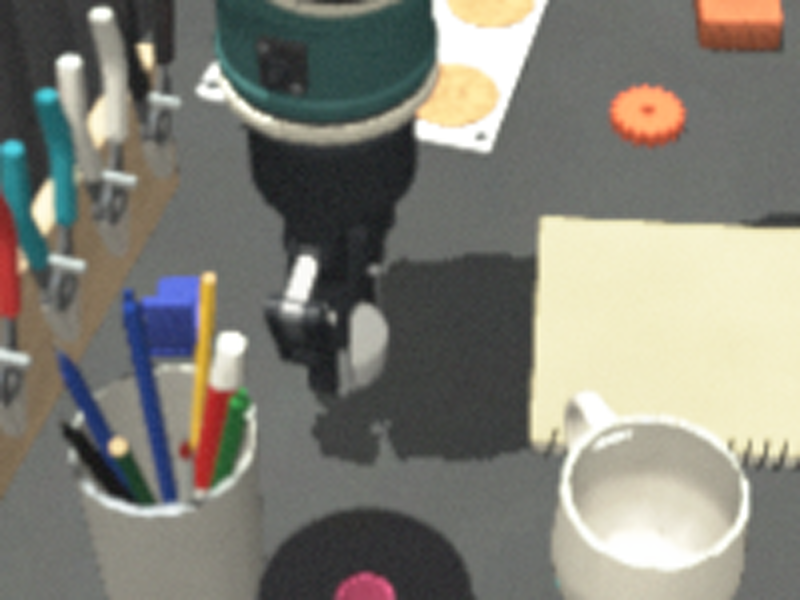

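Emit:
move_arm(steps="0 0 -0.1 0 0 0 35;0 0 -0.3 0 0 0 35;0 0 -0.8 0 0 0 35;0 0 -1 0 0 0 35;0 0 -1 0 0 0 35;0 0 0 0 0 0 35;0 0 0 0 0 0 35")

```text
clock: 29.35
tool_pos: [0.4907, 0.1321, 0.0831]
ee_rot: [-2.235, 2.206, -0.001]
force: [0.2, 0.6, -1.1]
gripper_width: 0.0404
```

Run:
```python
from h import *
s=read_state();print(s['clock'],s['tool_pos'],s['force'],s['gripper_width'])
save('wrist','w15');save('side','s15')
im=np.load('pics/s15.npz')['im'][:,:,::-1]
im2=np.load('pics/w15.npz')['im'][:,:,::-1]
a=cv2.resize(im[140:290,200:400],(800,600),interpolation=cv2.INTER_CUBIC)[:, 100:700]
b=cv2.resize(im2[180:330,220:420],(800,600),interpolation=cv2.INTER_CUBIC)[:,100:700]
cv2.imwrite('pics/s15b.png',cv2.resize(np.hstack([a,b]),(800,400)))
```

```text
29.35 [0.49069382 0.13214587 0.08312784] [ 0.21725049  0.61611869 -1.09515291] 0.04043994038827302
```

View pics/s15b.png

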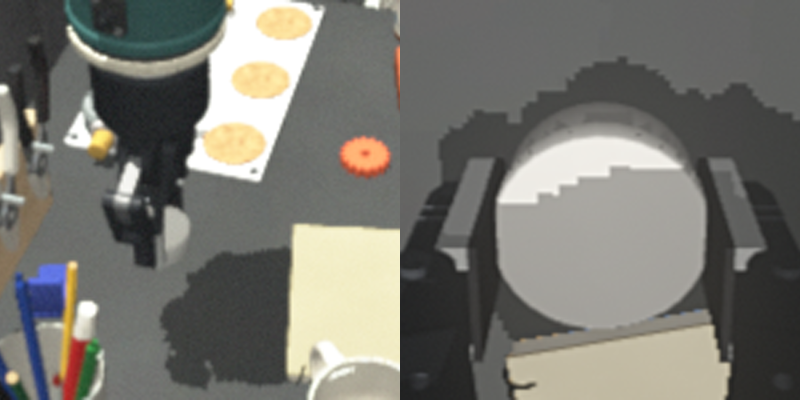

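Run:
```python
from h import *
z=np.load('pics/w15.npz')
P=[]
for v in range(212,258,3):
    for u in range(297,345,3):
        p=dep('w15',u,v);P.append([u,v,*p])
P=np.array(P);q=P[abs(P[:,4]-np.median(P[:,4]))<.008]
c=q[:,2:].mean(0);A=np.c_[q[:,2:4]-c[:2],np.ones(len(q))]
co=np.linalg.lstsq(A,q[:,4],rcond=None)[0];print(len(q),len(P),c,co,'std',(q[:,4]-A@co).std())
# lid outline: crop->px
g=lambda x,y:(245+x*1.5*.25 - 0 , 180+y*.25*1.5)
for p in [(497,225),(706,225),(600,137),(600,328)]:
    u=220+(100+(p[0]-400)*1.5)/4; v=180+p[1]*1.5/4
    print(u,v,atz('w15',u,v,c[2]))
```

```text
165 256 [0.50429006 0.13241958 0.09888307] [-0.14572354  0.00946386  0.09888307] std 0.0013974016647872488
281.375 264.375 [0.49173909 0.15200982 0.09888307]
359.75 264.375 [0.4922623  0.11152754 0.09888307]
320.0 231.375 [0.51049455 0.1322778  0.09888307]
320.0 303.0 [0.46838366 0.13176883 0.09888307]
```

Run:
```python
from h import *
P=np.array([dep('w15',u,v) for v in range(242,295,3) for u in range(293,348,3)])
q=P[abs(P[:,2]-np.median(P[:,2]))<.008]
c=q.mean(0);A=np.c_[q[:,:2]-c[:2],np.ones(len(q))]
co=np.linalg.lstsq(A,q[:,2],rcond=None)[0];print(len(q),len(P),c,co,'std',(q[:,2]-A@co).std())
for u,v in [(281.4,264.4),(359.7,264.4),(320,231.4),(320,303)]: print(atz('w15',u,v,c[2]))
```

```text
341 342 [0.49032356 0.13202487 0.09940793] [0.00311957 0.0002449  0.09940793] std 0.000552288744222108
[0.49203343 0.15191747 0.09940793]
[0.49255398 0.11164078 0.09940793]
[0.51071187 0.13227973 0.09940793]
[0.4687894  0.13177304 0.09940793]
```

Tin is held level, with its top at z≈0.099. Carrying it over to the left pad at about (0.491, -0.0665).

Emit:
move_arm(steps="0.5 0.01 0 0 0 0 35;0.9 0.01 0 0 0 0 35;0.9 0.01 0 0 0 0 35;0.9 0.01 0 0 0 0 35;0.9 0.01 0 0 0 0 35;0.9 0.01 0 0 0 0 35;0.9 0.01 0 0 0 0 35;0.9 0.01 0 0 0 0 35;0.7 0 0 0 0 0 35;0.44 0 0 0 0 0 35;0 0 0.3 0 0 0 35;0 0 0.6 0 0 0 35;0 0 0.6 0 0 0 35;0 0 0 0 0 0 35;0 0 0 0 0 0 35")

```text
clock: 30.95
tool_pos: [0.4908, -0.0655, 0.0448]
ee_rot: [2.237, -2.205, -0.002]
force: [0.1, 0.3, 0.1]
gripper_width: 0.0402
```

Run:
```python
from h import *
s=read_state();print(s['clock'],s['tool_pos'],s['force'],s['gripper_width'])
save('wrist','w16')
im2=np.load('pics/w16.npz')['im'][:,:,::-1]
cv2.imwrite('pics/w16b.png',cv2.resize(im2[140:340,190:450],None,fx=3,fy=3,interpolation=cv2.INTER_CUBIC))
```

```text
30.95 [ 0.4908471  -0.0655212   0.04478573] [0.09950947 0.33928372 0.0830889 ] 0.04022046154994074
```

View pics/w16b.png

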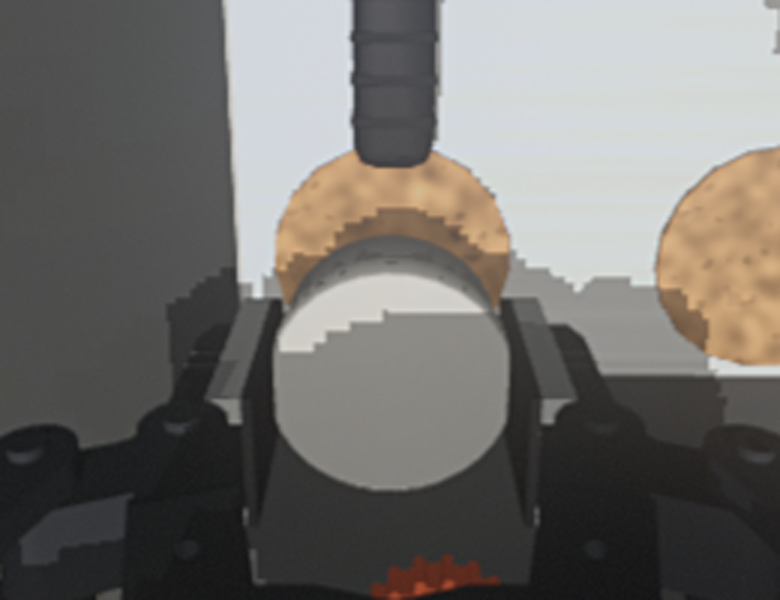

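Run:
```python
from h import *
f=lambda x,y:(190+(x+.5)/3-.5,140+(y+.5)/3-.5)
print('padtop',atz('w16',*f(393,146),.0075),atz('w16',*f(276,240),.0075),atz('w16',*f(511,240),.0075))
```

```text
padtop [ 0.51865337 -0.06560966  0.0075    ] [ 0.49572513 -0.03877988  0.0075    ] [ 0.49648803 -0.09328836  0.0075    ]
```

Emit:
move_arm(steps="0 -0.02 0.5 0 0 0 35;0 0 0.4 0 0 0 35;0 0 0.2 0 0 0 35;0 0 0.1 0 0 0 35;0 0 0 0 0 0 35;0 0 0 0 0 0 35")

```text
clock: 31.6
tool_pos: [0.4917, -0.0663, 0.0152]
ee_rot: [-2.236, 2.206, -0.0]
force: [-0.1, 0.1, -0.4]
gripper_width: 0.0403
```

Emit:
move_arm(steps="0 0 0.04 0 0 0 35;0 0 0 0 0 0 35")

```text
clock: 31.8
tool_pos: [0.4917, -0.0663, 0.0142]
ee_rot: [-2.236, 2.206, -0.0]
force: [0.7, -0.2, -0.1]
gripper_width: 0.0405
```

Emit:
move_arm(steps="0 0 0.04 0 0 0 35;0 0 0 0 0 0 35")

```text
clock: 32.0
tool_pos: [0.4916, -0.0663, 0.013]
ee_rot: [2.236, -2.206, -0.0]
force: [-0.1, -0.2, -0.0]
gripper_width: 0.0403
```

Emit:
move_arm(steps="0 0 0.04 0 0 0 35;0 0 0 0 0 0 35")

```text
clock: 32.2
tool_pos: [0.4915, -0.0663, 0.0119]
ee_rot: [2.236, -2.206, -0.0]
force: [-0.8, 0.3, 0.1]
gripper_width: 0.0402
```

Emit:
move_arm(steps="0 0 0.03 0 0 0 35;0 0 0 0 0 0 35")

```text
clock: 32.4
tool_pos: [0.4915, -0.0663, 0.0112]
ee_rot: [2.236, -2.206, -0.0]
force: [-0.4, -0.1, -1.1]
gripper_width: 0.0404
```

Emit:
move_arm(steps="0 0 0.04 0 0 0 35;0 0 0 0 0 0 35")

```text
clock: 32.6
tool_pos: [0.4916, -0.0663, 0.0109]
ee_rot: [2.236, -2.206, 0.0]
force: [-5.5, 0.6, 18.5]
gripper_width: 0.0398
```

Emit:
move_arm(steps="0 0 0.03 0 0 0 35;0 0 0 0 0 0 35")

```text
clock: 32.8
tool_pos: [0.4917, -0.0663, 0.0107]
ee_rot: [2.236, -2.206, 0.001]
force: [-11.5, 1.0, 35.7]
gripper_width: 0.0402
```

Emit:
move_arm(steps="0 0 -0.06 0 0 0 35;0 0 0 0 0 0 35")

```text
clock: 33.0
tool_pos: [0.4917, -0.0663, 0.0112]
ee_rot: [-2.236, 2.206, -0.0]
force: [0.4, -0.0, 0.0]
gripper_width: 0.0402
```

Emit:
move_arm(steps="0 0 0 0 0 0 50;0 0 0 0 0 0 55;0 0 0 0 0 0 60;0 0 0 0 0 0 65;0 0 0 0 0 0 70;0 0 0 0 0 0 70;0 0 -0.2 0 0 0 70;0 0 -0.5 0 0 0 70;0 0 -1 0 0 0 70;0 0 -1 0 0 0 70;0 0.5 -1 0 0 0 70;0 1 -1 0 0 0 70;0 1 0 0 0 0 70;0 0 0 0 0 0 70;0 0 0 0 0 0 70")

```text
clock: 34.5
tool_pos: [0.4293, -0.0673, 0.1295]
ee_rot: [-2.236, 2.206, -0.002]
force: [0.1, -0.5, -0.3]
gripper_width: 0.0596
```

Run:
```python
from h import *
s=read_state();print(s['clock'],s['tool_pos'],s['force'],s['gripper_width'])
save('wrist','w17');save('top','t17')
im=np.load('pics/t17.npz')['im'][:,:,::-1]
cv2.imwrite('pics/t17b.png',cv2.resize(im[120:310,170:430],None,fx=3,fy=3,interpolation=cv2.INTER_CUBIC))
```

```text
34.5 [ 0.42934609 -0.06728882  0.1295361 ] [ 0.11086249 -0.48722384 -0.33815379] 0.05959287995909327
```

View pics/w17.png

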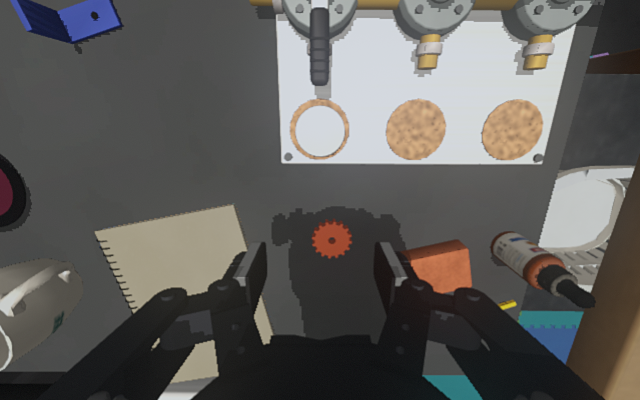

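View pics/t17b.png

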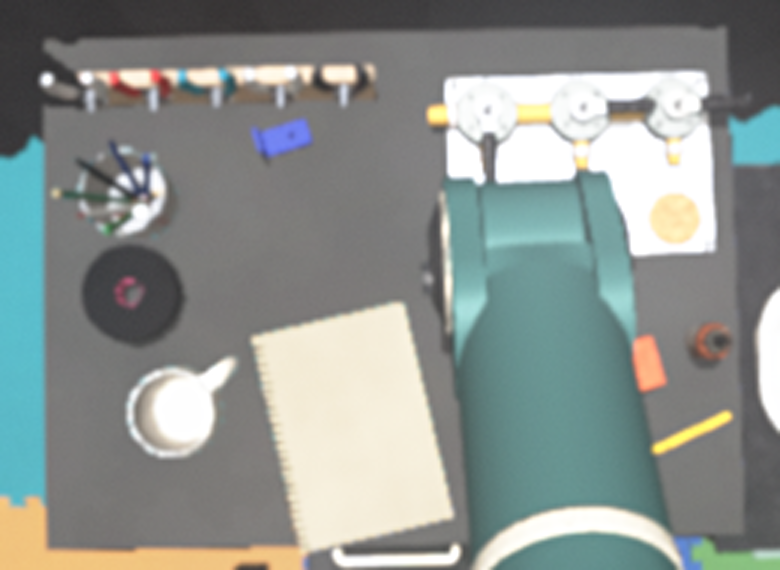

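Emit:
move_arm(steps="1 0 -1 0 0 0 70;1 0 -1 0 0 0 70;1 0 -1 0 0 0 70;0 0 0 0 0 0 70;0 0 0 0 0 0 70;0 0 0 0 0 0 70")

```text
clock: 35.2
tool_pos: [0.43, -0.1411, 0.2027]
ee_rot: [2.237, -2.205, -0.002]
force: [-0.4, 0.1, -0.2]
gripper_width: 0.0597
```

Run:
```python
from h import *
s=read_state();print(s['clock'],s['tool_pos'],s['qvel'].round(4))
save('wrist','w18')
im=np.load('pics/w18.npz')['im'][:,:,::-1]
cv2.imwrite('pics/w18b.png',cv2.resize(im[0:200,180:500],None,fx=2.5,fy=2.5,interpolation=cv2.INTER_CUBIC))
```

```text
35.2 [ 0.42998476 -0.14114506  0.20265017] [-0.004   0.0021 -0.0025  0.0028 -0.0021  0.0001  0.002 ]
```

View pics/w18b.png

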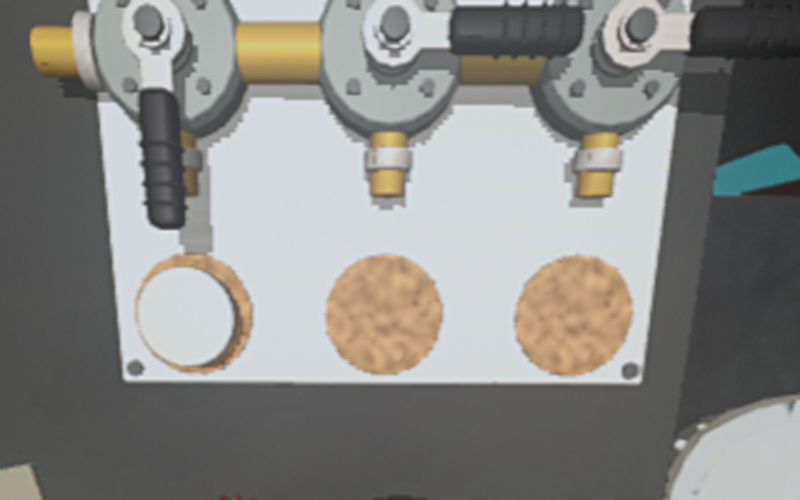

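Run:
```python
from h import *
f=lambda x,y:(180+(x+.5)/2.5-.5,(y+.5)/2.5-.5)
for n,pts in dict(l=[(151,25),(159,92),(168,224)],m=[(398,26),(452,30),(580,26)],r=[(640,26),(694,31),(798,28)]).items():
    h=atz('w18',*f(*pts[0]),.055);a,b=[atz('w18',*f(*p),.053 if n=='l' else .047) for p in pts[1:]]
    for u,v in((h,b),(a,b)):
        d=v-u;print(n,np.arctan2(-d[1],-d[0])-Y)
print(atz('w18',*f(186,316),.0285),atz('w18',*f(194,313),.0075))
print(dep('w18',*f(186,316)))
```

```text
l 0.007134117784632467
l -0.003958123388290169
m 1.6080875555993166
m 1.598793946509482
r 1.6010696405331586
r 1.5963533037829023
[ 0.4914474  -0.06702585  0.0285    ] [ 0.49192438 -0.06599962  0.0075    ]
[ 0.49138843 -0.06672105  0.02718921]
```

Levers read about 0.00, 1.60 and 1.60 rad. The tin is within about 1 mm of the pad centre, with its top at the right height. Handing in.

```bash
python3 -c "
from cell import *
print(close_job())"
```

```text
the job is handed in; nothing more can be done
None
```

The job is handed in at about 35 s. The left valve is the one that binds, and the tin is standing on its cork pad.

- **Left valve:** it stopped part-way, with the lever at roughly 0.8–0.85 rad and the force climbing to about 7 N as the sleeve flexed. That is a little past the 0.75 rad you gave. I backed off and swung it back to its open stop, where the push reached 10.6 N for a moment. It now reads about 0.00 rad.
- **Middle and right valves:** both moved freely at about 1 N or less. I pressed each one home to shut with 7–8 N. My last picture gives about 1.60 rad for both, against 1.571 rad on the stop, which I put down to measurement error.
- **Tin:** it sits within about 1 mm of the left pad's centre. Its top measures 27 mm above the table, against 28.5 mm expected. When I set it down the force rose to about 36 N, higher than I intended, so I eased off before opening the fingers.
- **Everything else:** I did not see any of the other objects move. In the last overhead picture the arm hid the gear and part of the sanding block; the wrist camera showed both. The gripper was clear of everything at hand-in.

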